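Slide the spacer tray to the yellow outline and tilt the spacers into its red corner

ROBOT

A 6-joint arm with a two-finger parallel gripper is mounted at the origin on the work surface. World frame = base frame: x ahead of the robot, y to its left, z up, the work surface at z = 0. Lengths are in mm, angles in rad, forces in N, time in s.
With the tool pointing down it reaches from about 350 to 775 mm from the base axis. Payload 7.3 kg.
Tool frame: the origin (TCP) lies on the centre line of the jaws, within the pads' length; the fingertips stand 25 mm ahead of it and the grasp point (between the pads) lies 6 mm ahead of it; z points along the fingers, y is the line along which they close (so a half turn about z gives the same grasp; the last joint's range is limited). The gripper opens to 92 mm and grips with 3 to 60 N. Pads are 19 mm wide; open, the fingers measure 130 mm over their backs; the gripper's body (75 mm by 190 mm) begins 47 mm behind the grasp point.
Start: joints at [0.96, 0.342, 1.524, -0, 1.275, -0.146], TCP at [235.316, 469.328, 251.741] pointing down, gripper open.
Joint ranges: [-2.53, 2.53], [-0.77, 2.02], [0.04, 2.7], [-1, 4.14], [0.28, 2.66], [-3.11, 3.11]. Speed limits (rad/s): [2.57, 2.57, 3.14, 3.14, 3.14, 3.14].

INTERFACE

Orientations are given as a 3x3 rotation matrix whose columns are the frame's x, y, z axes.
In Python, from cell import robot, effector, ik, status, optics gives the robot as it stands. The module is installed in compiled form; this text tells all that it offers. Calls block until the motion is done:
- robot.move_ptp(position, orientation): joint-space move of the TCP to a pose.
- robot.movel(position, rotation=None, max_speed=150, contact_N=None): straight line of the TCP; rotation=None keeps the orientation; max_speed is the mean speed in mm/s. With contact_N (N) it stops when the force on the tool has changed by that much, and returns True; else False.
- robot.move_j(angles): joint-space move.
- effector.gripper_to(opening): finger opening in mm; the grip force is fixed at half the most; returns when the fingers have stopped.
- robot.pause(seconds).
- ik(position, orientation): joint angles nearest the present ones, or None.
- status.get_state(): the state.
- optics.grab_frame(name): name is "scene" or "top"; returns a dict with "image" (480x640x3 uint8, blue, green, red), "range_z" (480x640 float32, mm along the optical axis (not along the pixel's ray), 0 where there is no reading), "fovy" (degrees; the focal length in pixels is half the picture's height over the tangent of half this angle, whatever the lens; pixels are square), "cx", "cy" (the principal point, pixels), "rvec" (rotation vector, rad) and "tvec" (3), from world to camera coordinates, as OpenCV has them. Camera axes: x right, y down, z forward; pixel columns grow to the right and rows downward; lengths in mm; the calibration is good to about 2 mm. A picture is of the moment at which its call begins.
A pose or a line that the arm cannot do raises robot.IKError and nothing moves.
- robot.hand_in(): hands the job in; it is judged then, once.
Trained networks look in a picture, given as the dict that the camera call returned (one of the last four; its "shot" number tells which), for a name from the list of things; names that differ only in an ending like _2 or _b are one class to them, and where a whole thing is asked for, a point or a joint stands for the part that bears it (a point fixed in the world has none). Each returns a list of dicts, best first, with "p" (0 to 1); they miss things now and then, are a little off and sometimes report something else, mostly with a low value. They report only what shows in the picture. A call takes as long as a camera call.
- optics.spot_in(picture, label): "location" ([x, y, z] in mm, in the coordinates of the camera as it stood for that picture, good to about 4 mm: the middle of the surface that is visible of it).
- optics.mark_of(picture, label): "location" ([x, y, z] in mm, in the coordinates of the camera as it stood for that picture, good to about 4 mm: a listed point, or the origin of a listed thing).
The state is a dict: "t": time; "qpos": joint angles; "qvel": joint speeds; "effort": joint torques, N m; "eef_pos": TCP position; "orientation": TCP orientation; "contact_force": force on the tool from outside, world axes, zero at the start; "torque": the same for the moment, N m; "gripper_width": finger opening in mm; "gripper_force": force on a finger pad.
Only numpy, scipy, OpenCV 4.12 (cv2) and the standard library are available. Lean on these libraries where they do the work, as an engineer would, in place of code of your own. Each camera call takes 0.05 s, during which the arm holds its last target. There are 200 camera calls.

TASK

Take the blue tray by its black handle and slide it flat along the worktop, never lifting it on the way, until it sits squarely inside the yellow outline. There, raise it a few centimetres clear of the worktop and tilt it, red corner lowest, until all three amber spacers have slid together into the red corner. Finish while holding the tray still, tilted and in the air over the outline, with the spacers in that corner; leave the canister, flashlight and cup where they are.

Things in the scene. Friction and masses are not known exactly. Their poses are not given: they have to be found in the camera images.
- tray: Blue painted sheet-steel open tray, 0.35 kg (varies by about a fifth), outside 130 (x) by 170 (y) by 40 high (z) mm, walls and floor 4 mm thick, smooth inside; it lies on the flat worktop (z = 0). Origin: centre of its underside; z is up out of the open top; the black handle is on its +x side (away from the robot), the red corner is at -x, +y.
- handle (a point): Grip point of the black handle, at tray (70, 0, 62) mm: an upright plate 10 mm thick (tray x), 60 mm wide (tray y), on the outside of the middle of the +x wall, its top 85 mm above the tray's underside. Pinch it from above, fingers closing along tray x, one finger inside the tray above the spacers; hold firmly (60 N or more), as the tray hangs out to one side.
- red_corner (a point): Inner bottom corner of the tray at tray (-61, 81, 4) mm; the two walls meeting there are red for 50 mm along each wall. To make it lowest, the tray's -x side (across from the handle) and its +y side must both go down.
- work_mark: Yellow painted outline flat on the worktop, inside 160 (x) by 200 (y) mm, line 10 mm wide, where the tray has to be slid. Origin: its centre; the tray sits squarely when centred with its x axis along this x (handle away from the robot).
- park_mark: White painted outline of the same size, flat on the worktop, around the tray's starting place. Origin: its centre. Well beyond both outlines (x above 0.74 m) stands a galvanised steel funnel fixed to the worktop, rim 170 mm across and 55 mm high.
- spacer0: Amber plastic strip spacer, loose block 26 by 20 by 14 mm high, 12 g, lying in the tray. Origin: centre of its underside. Slick: on the tray's floor (friction about 0.16 to 0.24) it slides when tilted beyond about 15 degrees; to slide on along a wall into the corner it needs about 20 degrees of slope along that wall.
- spacer1: Amber plastic strip spacer, loose block 26 by 20 by 14 mm high, 12 g, lying in the tray. Origin: centre of its underside. Slick: on the tray's floor (friction about 0.16 to 0.24) it slides when tilted beyond about 15 degrees; to slide on along a wall into the corner it needs about 20 degrees of slope along that wall.
- spacer2: Amber plastic strip spacer, loose block 26 by 20 by 14 mm high, 12 g, lying in the tray. Origin: centre of its underside. Slick: on the tray's floor (friction about 0.16 to 0.24) it slides when tilted beyond about 15 degrees; to slide on along a wall into the corner it needs about 20 degrees of slope along that wall.
- canister: Brass pneumatic tube canister standing upright, 75 mm across, 180 mm high. Origin: centre of its underside. Bystander.
- flashlight: Knurled steel flashlight lying down, 150 mm long (along its x), 36 mm thick. Origin: under its middle. Bystander.
- cup: White melamine cup, 80 mm across, 85 mm high. Origin: centre of its underside. Bystander.

How it is judged (in metres and radians):
On the way, in this order (a step that is already met when the one before it is completed fails the run):
1. the tray, slid flat, lies squarely inside the yellow outline (horizontal distance between tray and work_mark below 0.02 m and angle between the x axis of tray and the x axis of work_mark, either way round below 0.15 rad and height (world z) of tray below 0.005 m and angle between tray's own z axis and vertical below 0.06 rad), for 0.2 s.
2. the tray is in the air, tilted with the red corner lowest, and all three spacers are in that corner (distance between each of spacer0, spacer1, spacer2 and red_corner below 0.075 m and angle between tray's own x axis and vertical below 1.42 rad and angle between tray's own y axis and vertical above 1.72 rad and angle between tray's own z axis and vertical below 1 rad and height (world z) of red_corner above 0.012 m and contact force between the fingers and tray above 1 N and horizontal distance between tray and work_mark below 0.1 m), for 0.3 s.
At the end, for the whole second after the job is handed in: Fingers hold the tray still in the air, red corner lowest and 12 mm or more up, -x and +y sides each sloping down 9 degrees or more (57 at most in all), resting on nothing, centre within 100 mm of the outline's; all spacers at rest within 75 mm of the red inner corner (all of step 2 and linear speed of each of spacer0, spacer1, spacer2, tray below 0.03 m/s and angular speed of tray below 0.2 rad/s and contact force between tray and canister below 0.3 N and contact force between tray and flashlight below 0.3 N and contact force between tray and cup below 0.3 N); the arm keeps its last pose, push and grip.
It fails at once if the tray was lifted or tipped away from the yellow outline (more than 8 mm up or 0.12 rad, over 100 mm from its centre) (horizontal distance between tray and work_mark above 0.1 m and (height (world z) of tray above 0.008 m or angle between tray's own z axis and vertical above 0.12 rad)).
It fails at once if the canister was moved more than 30 mm or tipped over (distance of canister from where it was at the start of the episode above 0.03 m or angle between canister's own z axis and vertical above 0.3 rad).
It fails at once if the flashlight was moved more than 30 mm or tipped over (distance of flashlight from where it was at the start of the episode above 0.03 m or angle between flashlight's own z axis and vertical above 0.3 rad).
It fails at once if the cup was moved more than 30 mm or tipped over (distance of cup from where it was at the start of the episode above 0.03 m or angle between cup's own z axis and vertical above 0.3 rad).
It also fails if it takes over 51 s, if anything falls off the work surface, if the arm or the gripper's body presses on something with over 40 N, if the wrist force passes 120 N, or if a joint passes its speed limit or range.

## Working session

There is one attempt and no reset: what is moved stays moved. The work goes in short steps, each a Python script; the robot and the scene stay as the last script left them, time stands still between calls to the robot, and variables do not carry over. Pictures are saved under pics/ and viewed, at most 10 in all, crops included, and the job is handed in when it is done.

```bash
mkdir -p pics; cat > h.py <<'E'
import numpy as np, cv2
from cell import robot, effector, ik, status, optics
def w(f,p):
    R=cv2.Rodrigues(np.array(f["rvec"],float))[0]
    return R.T@(np.array(p,float)-np.array(f["tvec"],float).ravel())
def cloud(f):
    z=f["range_z"].astype(float);fl=240/np.tan(np.radians(f["fovy"])/2)
    v,u=np.mgrid[:480,:640]
    P=np.stack([(u-f["cx"])/fl*z,(v-f["cy"])/fl*z,z],-1)
    R=cv2.Rodrigues(np.array(f["rvec"],float))[0]
    P=(P-np.array(f["tvec"],float).ravel())@R
    P[z==0]=np.nan
    return P
E
python3 - <<'E'
from h import *
np.set_printoptions(precision=1,suppress=True)
for c in ["top","scene"]:
    f=optics.grab_frame(c); cv2.imwrite(f"pics/{c}0.png",f["image"]); P=cloud(f); np.save(c+".npy",P); print(c,f["fovy"])
    for n in ["tray","handle","red_corner","work_mark","park_mark","spacer0","canister","flashlight","cup"]:
        print(n,[(w(f,d["location"]),round(d["p"],2)) for d in optics.mark_of(f,n)[:4]])
print(status.get_state())
E
```

```text
top 50.79945957574138
tray [(array([ 533. , -200.3,    4.9]), 0.77)]
handle [(array([ 602.8, -197.1,   63.5]), 0.68)]
red_corner [(array([ 473.4, -115.9,    3.2]), 0.68), (array([ 731.7, -214.3,   -4.8]), 0.17)]
work_mark []
park_mark []
spacer0 [(array([ 525.7, -256. ,    4. ]), 0.68), (array([ 530.4, -175.4,    4.1]), 0.62), (array([ 561.7, -221.1,    5.3]), 0.55)]
canister [(array([632.8, 411.5,   0.5]), 0.7)]
flashlight [(array([ 730.9, -210.6,   -0.5]), 0.63)]
cup [(array([ 649.4, -436.4,    2.5]), 0.98), (array([ 530.8, -196.6,    2.5]), 0.28)]
scene 52.989567893087695
tray [(array([ 533.4, -195. ,    0.3]), 0.71), (array([ 529.5, -259.4,    4.6]), 0.55), (array([629.1, 410.2,   0.8]), 0.16)]
handle [(array([ 601.9, -202.6,   61.5]), 0.84)]
red_corner [(array([ 473. , -112.7,    1.9]), 0.56), (array([ 530.8, -198.2,    0.4]), 0.18)]
work_mark []
park_mark [(array([ 533.7, -259.4,    1.5]), 0.47), (array([ 728.9, -213.8,    0.7]), 0.21)]
spacer0 [(array([ 560. , -218.9,    5.7]), 0.54), (array([ 525.7, -174.2,    0.8]), 0.52), (array([ 532.1, -258.8,    2.5]), 0.44)]
canister [(array([628.6, 409.3,  -0.4]), 0.8)]
flashlight [(array([ 728.8, -215.3,    2.8]), 0.64)]
cup [(array([ 650. , -441.4,    0. ]), 0.71)]
{'t': 1.0, 'qpos': array([ 1. ,  0.3,  1.5,  0. ,  1.3, -0.1]), 'qvel': array([-0.,  0.,  0.,  0.,  0., -0.]), 'effort': array([ -0. , -43.1, -24.4,   0.1,   0. ,  -0. ]), 'eef_pos': array([235.3, 469.3, 251.8]), 'orientation': array([[-0.9,  0.4,  0. ],
       [ 0.4,  0.9,  0. ],
       [ 0. ,  0. , -1. ]]), 'contact_force': array([-0.2, -0. , -0.4]), 'torque': array([-0. ,  0.1, -0. ]), 'gripper_force': 0.0, 'gripper_width': 91.89135865815622}
```

View pics/top0.png

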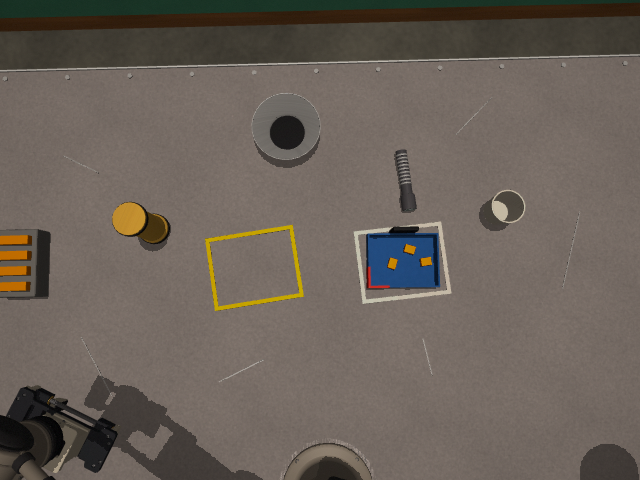

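View pics/scene0.png

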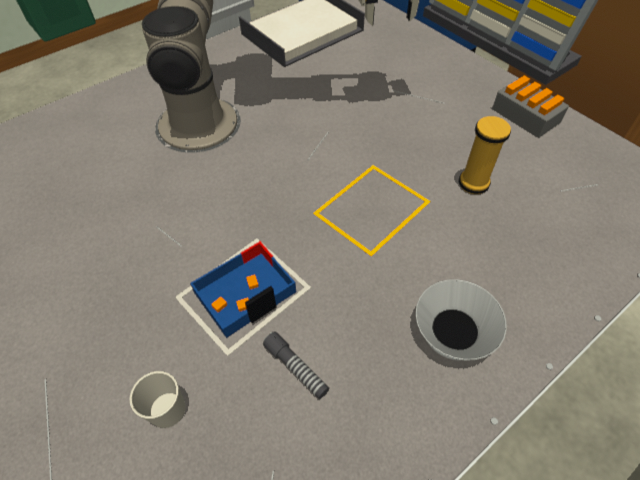

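Top view: the tray is at (403,261), its handle at (404,230) and the red corner at bottom-left (375,282). The yellow outline has corners (207,240), (293,227), (302,295) and (216,309). The flashlight tip at (408,210) is close behind the handle. The scene view agrees. Next I'll fit the outlines and tray yaw, then check IK.

```bash
cat >> h.py <<'E'
def plane(f,uv,z):
    fl=240/np.tan(np.radians(f["fovy"])/2); R=cv2.Rodrigues(np.array(f["rvec"],float))[0]
    c=-R.T@np.array(f["tvec"],float).ravel()
    d=np.c_[(uv[:,0]-f["cx"])/fl,(uv[:,1]-f["cy"])/fl,np.ones(len(uv))]@R
    return (c+d*((z-c[2])/d[:,2])[:,None])[:,:2]
def rect(f,mask,z,big=True):
    n,l,s,_=cv2.connectedComponentsWithStats(mask.astype(np.uint8),connectivity=8)
    k=1+np.argmax(s[1:,2]*s[1:,3]); v,u=np.nonzero(l==k)
    return cv2.minAreaRect(plane(f,np.c_[u,v].astype(float),z).astype(np.float32))
def tool(yaw,a=0,b=0):
    """tool orientation: jaws along tray x; tray yawed, then -x side down by a, +y side down by b"""
    from scipy.spatial.transform import Rotation as S
    T=S.from_euler('z',yaw)*S.from_euler('y',-a)*S.from_euler('x',-b)
    return T.as_matrix()
G1=np.array([[0,1,0],[1,0,0],[0,0,-1.]]).T   # tool y=+tray x
G2=np.array([[0,-1,0],[-1,0,0],[0,0,-1.]]).T
E
python3 - <<'E'
from h import *
np.set_printoptions(precision=3,suppress=True)
for c in ["top","scene"]:
    f=optics.grab_frame(c); b,g,r=[f["image"][...,i].astype(int) for i in range(3)]
    P=cloud(f)
    ground=(np.abs(P[...,2])<8)
    print(c,"yellow",rect(f,(r>170)&(g>130)&(b<90)&ground,0))
    print("white",rect(f,(r>190)&(g>185)&(b>165)&ground&(np.abs(P[...,0]-533)<160)&(np.abs(P[...,1]+200)<170),0))
    rim=(np.abs(P[...,2]-39)<6)&(np.abs(P[...,0]-533)<100)&(np.abs(P[...,1]+200)<110)
    q=P[rim][:,:2]; print("tray rim",cv2.minAreaRect(q.astype(np.float32)))
    h=(P[...,2]>55)&(np.abs(P[...,0]-602)<60)&(np.abs(P[...,1]+200)<80)
    q=P[h]; print("handle",cv2.minAreaRect(q[:,:2].astype(np.float32)),q[:,2].max())
    h=(P[...,2]>15)&(np.abs(P[...,0]-730)<100)&(np.abs(P[...,1]+212)<60)
    q=P[h]; print("flash",cv2.minAreaRect(q[:,:2].astype(np.float32)),q[:,2].max())
d=np.radians(25)
for n,G in(("G1",G1),("G2",G2)):
    for p,y,a in(([602,-200,150],0,0),([602,-200,68],0,0),([610,110,68],0.1,0),([610,110,140],0.1,d)):
        print(n,ik(p,tool(y,a,a)@G))
E
```

```text
top yellow ((525.8203125, 165.0104217529297), (178.70433044433594, 218.9699249267578), 7.698306083679199)
white ((523.146240234375, -137.50953674316406), (178.20523071289062, 90.7685317993164), 5.130624771118164)
tray rim ((535.0798950195312, -198.2200164794922), (171.57081604003906, 136.9419403076172), 88.63192749023438)
handle ((600.6830444335938, -198.8480987548828), (59.39220428466797, 8.706543922424316), 88.7699203491211) 90.34674216575286
flash ((729.93408203125, -213.20736694335938), (151.4446563720703, 34.60905838012695), 6.373658180236816) 40.58154203306314
scene yellow ((527.762939453125, 166.1824188232422), (180.64608764648438, 221.56068420410156), 7.598038196563721)
white ((530.5198974609375, -199.7417449951172), (179.2613525390625, 219.77220153808594), 4.98580265045166)
tray rim ((537.6886596679688, -196.42861938476562), (171.82766723632812, 145.33328247070312), 88.79291534423828)
handle ((603.9917602539062, -198.37603759765625), (60.29726028442383, 11.834578514099121), 89.71563720703125) 88.51916682812445
flash ((732.0918579101562, -212.602783203125), (152.0843048095703, 35.6932487487793), 6.416606903076172) 39.24236320160691
G1 [-0.441  0.628  1.339 -0.     1.175 -0.441]
G1 [-0.441  0.72   1.415 -0.     1.006 -0.441]
G1 [ 0.055  0.698  1.462 -0.     0.982 -0.045]
G1 [ 0.285  0.546  1.705 -0.823  0.725  0.871]
G2 [-0.441  0.628  1.339 -0.     1.175  2.7  ]
G2 [-0.441  0.72   1.415 -0.     1.006  2.7  ]
G2 [ 0.055  0.698  1.462 -0.     0.982  3.096]
G2 [ 0.285  0.546  1.705 -0.823  0.725 -2.271]
```

```bash
python3 - <<'E'
from h import *
np.set_printoptions(precision=3,suppress=True)
yaw=np.radians(-1.0); h=np.array([602.5,-198.7])
R=tool(yaw)@G1
effector.gripper_to(45)
robot.move_ptp([*h,190],R)
robot.movel([*h,110],max_speed=200)
print(robot.movel([*h,68],max_speed=60,contact_N=8))
effector.gripper_to(0)
s=status.get_state(); print(s["t"],s["eef_pos"],s["gripper_width"],s["gripper_force"],s["contact_force"],s["torque"])
f=optics.grab_frame("top"); cv2.imwrite("pics/g.png",f["image"][150:350,280:520])
m=np.array([526.8,165.6])
for y in(7.65,0,-10):
  for a,b in((22,22),(25,25),(28,25),(25,28)):
    T=tool(np.radians(y),np.radians(a),np.radians(b)); 
    c=T@[-61,81,4]; o=np.array([*m,40-c[2]]); p=o+T@[70,0,68]
    print(y,a,b,p,ik(p,T@G1))
E
```

```text
False
6.75 [ 602.648 -198.713   68.136] 9.758797717888566 29.999869465827942 [-0.758 -0.389  0.294] [-0.043  0.024 -0.044]
7.65 22 22 [564.326 196.342 172.226] [ 0.433  0.487  1.661 -0.655  0.857  0.779]
7.65 25 25 [560.038 199.06  178.957] [ 0.473  0.485  1.68  -0.757  0.873  0.908]
7.65 28 25 [555.555 198.458 182.94 ] [ 0.484  0.465  1.724 -0.822  0.835  0.995]
7.65 25 28 [560.279 202.308 181.042] [ 0.5    0.508  1.652 -0.791  0.934  0.949]
0 22 22 [568.084 191.073 172.226] [ 0.435  0.518  1.604 -0.642  0.947  0.875]
0 25 25 [564.196 194.338 178.957] [ 0.475  0.52   1.615 -0.731  0.971  0.988]
0 28 25 [559.673 194.338 182.94 ] [ 0.489  0.502  1.657 -0.79   0.938  1.069]
0 25 28 [564.867 197.524 181.042] [ 0.499  0.545  1.582 -0.757  1.035  1.017]
-10 22 22 [571.881 183.517 172.226] [ 0.43   0.558  1.53  -0.618  1.061  0.992]
-10 25 25 [568.618 187.408 178.957] [ 0.469  0.566  1.53  -0.693  1.096  1.085]
-10 28 25 [564.164 188.193 182.94 ] [ 0.487  0.549  1.568 -0.746  1.069  1.159]
-10 25 28 [569.833 190.429 181.042] [ 0.489  0.594  1.49  -0.712  1.162  1.102]
```

View pics/g.png

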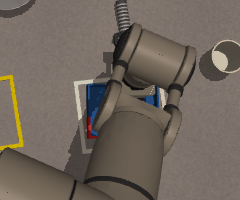

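The handle is gripped at 9.8 mm opening. The view is mostly blocked by the arm, with the tray still inside the white outline. Now the slide.

```bash
python3 - <<'E'
from h import *
np.set_printoptions(precision=3,suppress=True)
y=np.radians(7.65); p=np.array([526.8,165.6])+70*np.array([np.cos(y),np.sin(y)])
z=status.get_state()["eef_pos"][2]
robot.movel([*p,z],tool(y)@G1,max_speed=90)
robot.pause(.4)
s=status.get_state(); print(s["t"],s["eef_pos"],s["gripper_width"],s["gripper_force"],s["contact_force"],s["torque"])
for c in("top","scene"):
    f=optics.grab_frame(c); cv2.imwrite(f"pics/s_{c}.png",f["image"])
    for n in("tray","handle","red_corner"):print(c,n,[(w(f,d["location"]),round(d["p"],2)) for d in optics.mark_of(f,n)[:2]])
    P=cloud(f)
    b,g,r=[f["image"][...,i].astype(int) for i in range(3)]
    bl=(b>r+40)&(np.abs(P[...,2]-39)<7)&(np.abs(P[...,0]-527)<120)&(np.abs(P[...,1]-165)<120)
    bl|=(r>g+80)&(r>b+80)&(g<70)&(np.abs(P[...,2]-39)<7)&(np.abs(P[...,0]-527)<120)&(np.abs(P[...,1]-165)<120)
    print("rim",cv2.minAreaRect(P[bl][:,:2].astype(np.float32)),bl.sum())
E
python3 -c "
import cv2,numpy as np
a=cv2.imread('pics/s_top.png')[170:370,150:400];b=cv2.imread('pics/s_scene.png')[130:330,250:500]
cv2.imwrite('pics/s.png',cv2.resize(np.hstack([a,b]),(800,320)))"
```

```text
11.5 [596.167 174.843  68.116] 9.765523916253617 30.004262030124664 [ 0.166 -2.912  5.203] [-0.569  0.046  0.11 ]
top tray [(array([526.193, 166.386,   3.939]), 0.97)]
top handle []
top red_corner []
rim ((524.1958618164062, 164.44903564453125), (129.30953979492188, 170.01651000976562), 7.831238746643066) 212
scene tray [(array([524.232, 164.247,  -2.059]), 0.84)]
scene handle [(array([594.596, 173.234,  60.124]), 0.7)]
scene red_corner [(array([455.378, 241.522,   1.357]), 0.64)]
rim ((531.843017578125, 132.26837158203125), (131.23204040527344, 108.08699798583984), 7.623117446899414) 332
```

View pics/s.png

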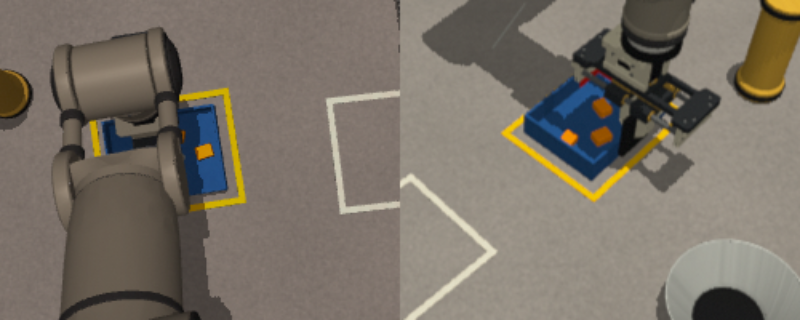

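The tray sits squarely inside the yellow outline, with the spacers inside and the yaw matched (7.8° against 7.65°). Now lift and tilt.

```bash
python3 - <<'E'
from h import *
np.set_printoptions(precision=3,suppress=True)
y=np.radians(7.65); e=status.get_state()["eef_pos"]
robot.movel(e+[0,0,45],max_speed=40)
d=np.radians(26); T=tool(y,d,d)
c=T@[-61,81,4]; p=np.array([526.8,165.6,45-c[2]])+T@[70,0,68]
robot.movel(p,T@G1,max_speed=25)
robot.pause(1)
s=status.get_state(); print(s["t"],s["eef_pos"],s["gripper_width"],s["gripper_force"],s["contact_force"],s["torque"])
for cam in("top","scene"):
    f=optics.grab_frame(cam); cv2.imwrite(f"pics/t_{cam}.png",f["image"])
    for n in("tray","handle","red_corner","spacer0"):print(cam,n,[(w(f,q["location"]),round(q["p"],2)) for q in optics.mark_of(f,n)[:4]])
print("expect corner",p-T@[70,0,68]+c, "tray",p-T@[70,0,68])
a=cv2.imread('pics/t_top.png')[170:370,150:400];b=cv2.imread('pics/t_scene.png')[100:300,250:500]
cv2.imwrite('pics/t.png',cv2.resize(np.hstack([a,b]),(800,320)))
E
```

```text
17.7583 [558.635 199.945 186.06 ] 9.709759053674633 30.000172555446625 [-0.183 -0.186 -3.601] [0.438 0.476 0.054]
top tray [(array([522.286, 165.242, 104.243]), 0.79)]
top handle [(array([558.805, 199.662, 180.998]), 0.66)]
top red_corner [(array([474.779, 232.999,  42.19 ]), 0.84)]
top spacer0 [(array([474.133, 183.999,  70.513]), 0.64), (array([489.941, 222.317,  48.095]), 0.49), (array([479.969, 202.504,  56.962]), 0.43)]
scene tray [(array([527.114, 167.541,  97.624]), 0.96), (array([474.412, 238.126,  44.146]), 0.23)]
scene handle [(array([564.739, 196.769, 180.453]), 0.65)]
scene red_corner [(array([474.812, 237.916,  42.211]), 0.89), (array([ 650.048, -442.302,   -2.368]), 0.24)]
scene spacer0 []
expect corner [476.402 234.056  45.   ] tray [526.8   165.6   100.424]
```

View pics/t.png

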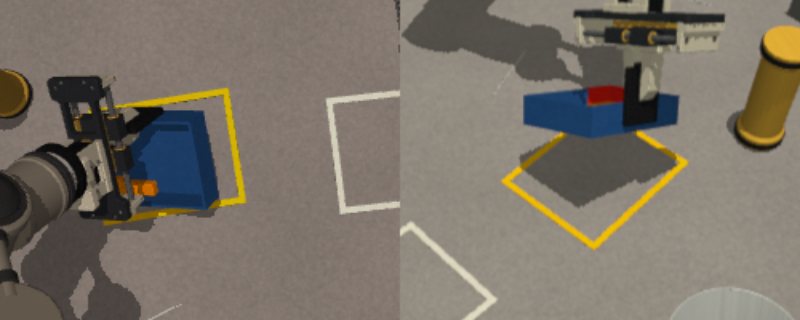

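The tray hangs tilted over the outline. The orange spacers are lined up along the -x wall towards the red corner, at about (120–155,187) in the crop. One more look to check they are at rest.

```bash
python3 - <<'E'
from h import *
np.set_printoptions(precision=1,suppress=True)
y=np.radians(7.65); d=np.radians(26); T=tool(y,d,d)
o=status.get_state()["eef_pos"]-T@[70,0,68]
for i in range(3):
    robot.pause(.4); f=optics.grab_frame("top")
    for fn in(optics.mark_of,optics.spot_in):
        print(fn.__name__,[(T.T@(w(f,q["location"])-o),round(q["p"],2)) for q in fn(f,"spacer0")[:4]])
    P=cloud(f); b,g,r=[f["image"][...,k].astype(int) for k in range(3)]
    m=(r>180)&(g>90)&(b<80)&(np.linalg.norm(P-o,axis=-1)<130); q=(P[m]-o)@T
    print("orange tray frame min/max",q.min(0),q.max(0),m.sum())
print(status.get_state()["t"])
E
```

```text
call [(array([-57.3,  23.5,   6.7]), 0.55), (array([-54.3,  48.9,   3.3]), 0.45), (array([-51.1,  74. ,   0.1]), 0.4)]
call [(array([-60.2,  20. ,  15.9]), 0.49), (array([-50.6,  39.3,  13.8]), 0.45)]
orange tray frame min/max [ -62.4    8.  -123.5] [37.  72.8 21.5] 77
call [(array([-53.3,  46.5,   2.8]), 0.61), (array([-56.9,  24.3,   2.2]), 0.5), (array([-47.1,  70.2,  -4.9]), 0.45)]
call [(array([-56.3,  19.6,  18.8]), 0.45)]
orange tray frame min/max [ -61.1    9.2 -120. ] [35.4 72.8 21.5] 79
call [(array([-57.6,  24.2,   4.4]), 0.63), (array([-53.6,  45.5,   1.4]), 0.55), (array([-46.6,  70.6,  -0.4]), 0.38)]
call [(array([-52.2,  22. ,  17.6]), 0.44)]
orange tray frame min/max [ -61.7    8.  -122.1] [34.3 74.8 21. ] 79
19.9083
```

The spacers are at rest in a row, about 15, 35 and 57 mm from the corner, so I'm handing in.

```bash
python3 -c "
from h import *
print(robot.hand_in())"
```

```text
the job is handed in; nothing more can be done
None
```

I slid the tray flat into the yellow outline, raised and tilted it 26° each way with the red corner lowest, and handed in holding it still. The cameras showed all three spacers at rest 15–57 mm from that corner (limit 75 mm); the verdict was not shown to me.

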